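Sort the hardware and snap the carry knob on the parts dish

ROBOT

A 6-joint arm with a two-finger parallel gripper is mounted at the origin on a cart in front of the work surface, level with it; the furniture and walls round the work are solid. World frame = base frame: x ahead of the robot, y to its left, z up, the work surface at z = 0. Lengths are in m, angles in rad, forces in N, time in s.
With the tool pointing down it reaches from about 0.325 to 0.775 m from the base axis. Payload 9.3 kg.
Tool frame: the origin (TCP) lies between the finger pads, 19 mm behind the fingertips; this is the grasp point; z points along the fingers, y is the line along which they close (so a half turn about z gives the same grasp; the last joint's range is limited). The gripper opens to 85 mm and grips with 20 to 120 N. Pads are 22 mm wide; open, the fingers measure 114 mm over their backs; the gripper's body (76 mm by 85 mm) begins 54 mm behind the grasp point. The pads swing forward as they close: fully open they stand 13 mm farther back than shut.
Start: joints at [1.194, 0.259, 0.021, 1.334, 0, 1.418], TCP at [0.122, 0.536, 0.25] pointing down, gripper open.
Joint ranges: [-3.04, 3.04], [-0.91, 1.82], [-1.04, 1.36], [-1.92, 1.95], [-1.52, 1.45], [-3.14, 3.14]. Speed limits (rad/s): [2.22, 2.22, 2.79, 3.14, 3.14, 3.14].

INTERFACE

Orientations are given as a rotation vector (axis times angle).
In Python, from workcell import readout, optics, hand_in gives the robot as it stands.
- The arm moves only by the shell command python3 -m creep 'ROWS' [OPENING] [FORCE]. ROWS is JSON, a list of rows, each a list of 2 entries, a list of its own where there are three numbers: the shift along the tool's x, y, z in mm, then the turn about the tool's z in degrees. A call has 1 to 10 rows; each row is the pose to reach, as a shift and turn from the pose commanded when the call began, along the tool's axes at that moment; what a row does not reach only later rows make up. A row lasts 1/8 s, in which the tool goes at most 62.5 mm and 10.7 degrees, less where a joint would pass 70% of its speed; a pose out of reach is approached as far as the arm can. A call with a gripper value outside its range is refused whole. OPENING is the closure, from -1 (fully open) to 1 (shut), set as the call begins (- or left out, the last holds). The fingers move at their own pace and stop on an object; FORCE is the grip in N (left out, the last holds). Time passes only in rows, so rows that repeat a pose let the fingers close. It gives the time, the measured TCP pose, the force, the opening and the grip force at its end, in the units of the state.
- readout.read_state(): the state, without advancing time (a new reading comes with each control period).
- optics.camera(name): name is "scene" or "top" or "wrist"; returns a dict with "img" (480x640x3 uint8, blue, green, red), "z_map" (480x640 float32, m along the optical axis (not along the pixel's ray), 0 where there is no reading), "K" (3x3 intrinsics, pixels), "D" ([k1, k2, p1, p2, k3] as OpenCV has them; the pictures are not rectified), "eye" and "rotation" of the camera in the world; the wrist camera has in their place "tool_from_camera" (4x4, takes a point from camera to tool coordinates, whose origin is the TCP and whose axes are the flange's). Camera axes: x right, y down, z forward; pixel columns grow to the right and rows downward; lengths in m; the calibration is good to about 2 mm. A picture is of the moment at which its call begins: read the wrist's pose just before it.
- hand_in(): hands the job in; it is judged then, once.
The state is a dict: "clock": time; "joint_pos": joint angles; "qd": joint speeds; "joint_efforts": joint torques, N m; "ee_pos": TCP position; "ee_rot": TCP orientation; "contact_force": force on the tool from outside, world axes, zero at the start; "wrist_torque": the same for the moment, N m; "opening": opening from 0.0 (shut) to 1.0 (fully open); "grip_force": force on a finger pad.
Only numpy, scipy, OpenCV 4.12 (cv2) and the standard library are available. Lean on these libraries where they do the work, as an engineer would, in place of code of your own. Each camera call takes 0.05 s, during which the arm holds its last target. There are 200 camera calls.

TASK

Put the loose hex nut and the loose square bar key into the round parts dish, each in the compartment that already holds one of its kind. Then pick up the carry knob and press it down on the stud in the middle of the dish until it clicks, and go on pressing it firmly into the soft seat. Finish like that: the program ends while the gripper still holds the knob and presses it down; leave the tape roll, the clamp and the screwdriver alone.

Things in the scene. Friction and masses are not known exactly. Their poses are not given: they have to be found in the camera images.
- dish: Round aluminium parts dish, fixed, 138 mm across; rim 20 mm, inner floor 4 mm above the bench; inner radius 66 mm. Origin: centre of its underside, z up. A 3 mm divider (top 16 mm above the bench) runs along its x; the half at +y holds the stored nut, the half at -y the stored key (both near x -40, y +/-26 mm). In the middle a hub of radius 20 mm, 14 mm high, with the seat and stud on it.
- stud_tip (a point): Tip of the 16 mm stud, on the dish axis, 46.5 mm above the bench; its top 6 mm is a cone (6 to 16 mm diameter). Four spring balls in the stud's side, 23 mm across, 33 mm above the bench. The knob meets them with its lower edge about 37 mm above the bench; the force rises to 10-15 N, drops off at about 34 mm (click), and at 29 to 26 mm the balls pull the knob down.
- nut_side (a point): Free spot on the inner floor of the nut compartment, at x +8, y +38 mm of the dish, 4 mm above the bench. Room for fingers is widest along the dish's x, about 65 mm.
- key_side (a point): Free spot on the inner floor of the key compartment, at x +8, y -38 mm of the dish, 4 mm above the bench. Same room.
- seat (a joint): Travel of the soft black seat ring round the stud (radius 19 mm, top 24 mm above the bench) in m: 0 free, grows as it is pressed down, 0.006 bottomed. Spring: 3 N per mm. The lower edge of the snapped-on knob stands on it, (24 mm - travel) above the bench.
- knob: Loose black plastic carry knob, 58 mm high, about 0.09 kg, standing upright on the bench. Origin: centre of its lower edge, z up. Foot 36 mm in diameter and 30 mm high, and on it a grip 29 mm in diameter and 28 mm high (fits fingers). Under the foot a socket: 19 mm opening with a 4 mm high lip, wider above it, 25 mm deep. Its yaw does not matter.
- knob_top (a point): Centre of the top of the carry knob, 58 mm above its lower edge.
- nut: Loose steel hex nut, 24 mm across flats, 12 mm thick, lying flat, with a 14 mm hole. Origin: centre of its underside; pairs of flats face 30, 90 and 150 degrees from its x axis.
- key: Loose steel square bar key, 30 mm long (its x axis), 12 x 12 mm section, lying flat. Origin: centre of its underside.
- stored_nut: The same kind of hex nut, already in the dish.
- stored_key: The same kind of bar key, already in the dish, lying across (its x along the dish's y).
- tape_roll: Roll of masking tape, 91 mm across, 24 mm high, lying on the bench: leave alone.
- c_clamp: Grey C-clamp, 123 x 105 x 16 mm, lying on the bench: leave alone.
- screwdriver: Blue-handled screwdriver, 181 mm long, lying on the bench behind the dish: leave alone. (Beside the work, between robot and bench, stands a wooden post, x 0.27 to 0.36, y 0.02 to 0.055 m, 0.53 m high above the bench, with a beam on it over the bench, x 0.27 to 0.69 m, 0.53 to 0.62 m high: keep the arm on their +y side.)

How it is judged:
By the outcome, as a careful person would: the job done as asked, in the order asked, and still so for the second after the job is handed in, while the arm keeps its last pose, push and grip.
It also fails if it takes over 61 s, if anything falls off the work surface, if the arm or the gripper's body presses on something with over 40 N, if the wrist force passes 120 N, or if a joint passes its speed limit or range.

## Working session

There is one attempt and no reset: what is moved stays moved. The work goes in short steps, Python scripts to look and compute and a shell command to move; the robot and the scene stay as the last step left them, time stands still between calls to the robot, and variables do not carry over. Pictures are saved under pics/ and viewed, at most 10 in all, crops included, and the job is handed in when it is done.

```bash
mkdir -p pics; ls; python3 - <<'E'
from workcell import readout, optics
import cv2,numpy as np,pickle
s=readout.read_state();print({k:np.round(v,3).tolist() for k,v in s.items()})
for n in["top","scene","wrist"]:
    c=optics.camera(n);cv2.imwrite(f"pics/{n}0.png",c["img"]);pickle.dump((c,s),open(f"{n}0.pkl","wb"))
    print(n,c["K"],c["D"],c.get("eye"),c.get("rotation"),c.get("tool_from_camera"))
E
```

```text
pics
{'clock': 0.0, 'joint_pos': [1.194, 0.259, 0.021, 1.334, 0.0, 1.418], 'qd': [-0.001, 0.0, -0.0, 0.002, -0.001, -0.0], 'joint_efforts': [-0.003, -55.564, 34.453, 0.014, -0.0, -0.0], 'ee_pos': [0.122, 0.536, 0.249], 'ee_rot': [-0.351, -3.122, 0.002], 'contact_force': [-0.364, -0.595, -0.417], 'wrist_torque': [-0.024, 0.011, -0.001], 'grip_force': 0.0, 'opening': 0.998}
top [[525.68287666   0.         313.35731128]
 [  0.         525.68287666 247.38183692]
 [  0.           0.           1.        ]] [0.00412076 0.         0.         0.         0.        ] [0.41164832 0.3672581  0.9496341 ] [-2.17021579  2.11755177 -0.14013376] None
scene [[499.34939248   0.         325.1660521 ]
 [  0.         499.34939248 239.48878936]
 [  0.           0.           1.        ]] [-0.08429525  0.          0.          0.          0.        ] [-0.06083381  0.81211584  0.53548845] [-1.06559161  2.1615276  -1.19826856] None
wrist [[422.00575645   0.         321.09544388]
 [  0.         422.00575645 238.07870575]
 [  0.           0.           1.        ]] [0.0297404 0.        0.        0.        0.       ] None None [[ 1.34626943e-03 -9.54718795e-01 -2.97506655e-01  7.58087725e-02]
 [ 9.99999084e-01  1.32775572e-03  2.64312946e-04 -5.12756319e-04]
 [ 1.42671626e-04 -2.97506739e-01  9.54719708e-01 -1.23671506e-01]
 [ 0.00000000e+00  0.00000000e+00  0.00000000e+00  1.00000000e+00]]
```

View pics/top0.png

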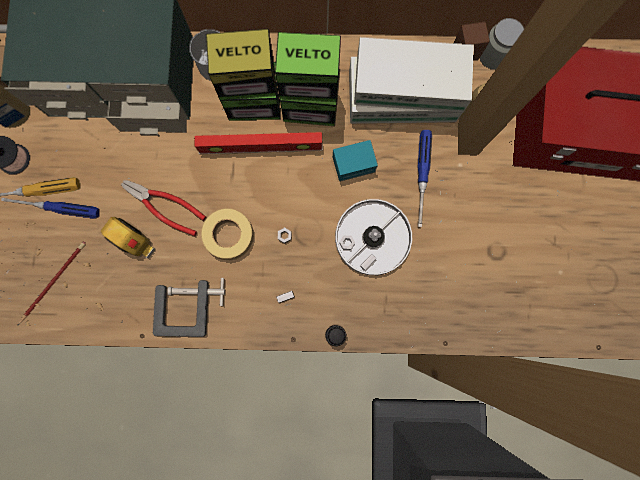

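View pics/scene0.png

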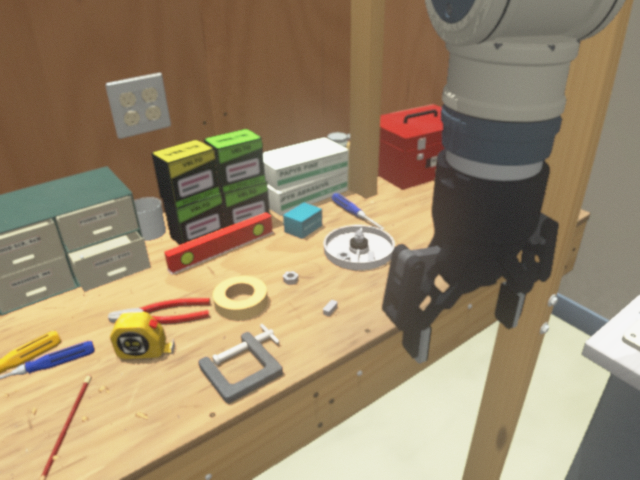

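Top view: nut (285,235), key (286,297), knob (336,335), dish centre (374,237) with divider running up-right; stored nut (347,243), stored key (368,262). Scene view: nut (290,278), key (330,307), dish (358,245); the gripper hides the knob.

```bash
cat > h.py <<'E'
import cv2,numpy as np,pickle
from scipy.spatial.transform import Rotation as R
def pose(c,s):
    if c.get("eye") is not None: return np.array(c["eye"]),R.from_rotvec(c["rotation"]).as_matrix()
    T=np.eye(4);T[:3,:3]=R.from_rotvec(s["ee_rot"]).as_matrix();T[:3,3]=s["ee_pos"]
    T=T@np.array(c["tool_from_camera"]);return T[:3,3],T[:3,:3]
def ray(c,s,uv):
    e,M=pose(c,s);p=cv2.undistortPoints(np.array([[uv]],float),c["K"],np.array(c["D"]))[0,0]
    return e,M@np.array([p[0],p[1],1.])
def atz(c,s,uv,z):
    e,d=ray(c,s,uv);return e+d*(z-e[2])/d[2]
def depth(c,s,uv):
    e,d=ray(c,s,uv);return e+d*c["z_map"][int(round(uv[1])),int(round(uv[0]))]
def tri(*v):
    A=np.zeros((3,3));b=np.zeros(3)
    for c,s,uv in v:
        e,d=ray(c,s,uv);d/=np.linalg.norm(d);P=np.eye(3)-np.outer(d,d);A+=P;b+=P@e
    return np.linalg.solve(A,b)
def proj(c,s,p):
    e,M=pose(c,s);return cv2.projectPoints((M.T@(np.array(p)-e)).reshape(1,3),np.zeros(3),np.zeros(3),c["K"],np.array(c["D"]))[0].ravel()
def load(n): return pickle.load(open(n+".pkl","rb"))
def snap(n,tag):
    from workcell import readout,optics
    s=readout.read_state();c=optics.camera(n);pickle.dump((c,s),open(f"{n}{tag}.pkl","wb"));cv2.imwrite(f"pics/{n}{tag}.png",c["img"]);return c,s
E
python3 - <<'E'
from h import *
c,s=load("top0");d,t=load("scene0")
for n,a,b in[("nut",(285,235),(290,278)),("key",(286,297),(330,307)),("dish",(374,237),(358,243)),("knob",(336,335),None),("bench",(310,300),None)]:
    print(n,np.round(depth(c,s,a),4),np.round(tri((c,s,a),(d,t,b)),4) if b else "")
print(proj(c,s,s["ee_pos"]),proj(d,t,s["ee_pos"]),R.from_rotvec(s["ee_rot"]).as_matrix().round(2))
im=c["img"][190:355,260:425];cv2.imwrite("pics/crop.png",cv2.resize(im,None,fx=3.6,fy=3.6,interpolation=cv2.INTER_CUBIC))
E
```

```text
nut [0.5671 0.4307 0.0019] [0.5657 0.4296 0.006 ]
key [0.4537 0.4245 0.0136] [0.4535 0.4243 0.0084]
dish [0.5601 0.2728 0.0455] [0.5642 0.2698 0.019 ]
knob [0.3905 0.3362 0.0607] 
bench [ 0.4501  0.382  -0.0012] 
[176.41209656 553.59867795] [461.44895799 333.46722614] [[-0.98  0.22 -0.  ]
 [ 0.22  0.98 -0.  ]
 [ 0.   -0.   -1.  ]]
```

View pics/crop.png

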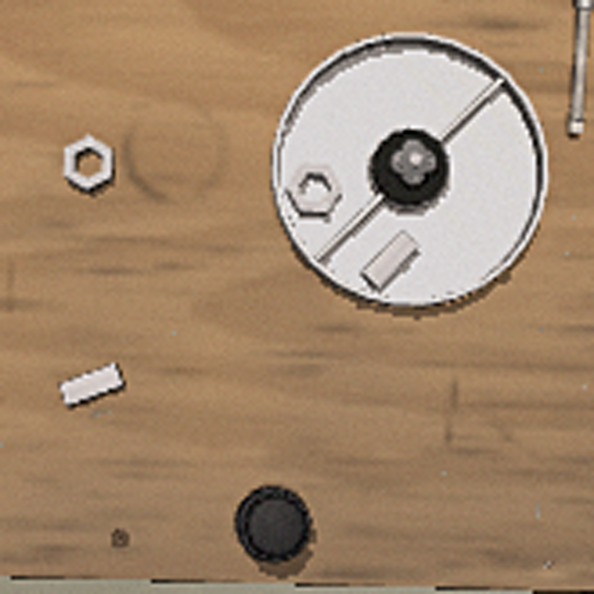

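The enlarged crop gives: nut (90,164) with vertices up and down, key (92,384), dish rim centre (410,170), divider from (318,262) to (503,82), and knob top (273,523). Next I move over the middle to take wrist views.

```bash
python3 -m creep '[[[-50,-14,0],0],[[-108,-30,0],0],[[-166,-46,0],0],[[-224,-62,0],0],[[-282,-78,0],0],[[-339,-93,0],0],[[-339,-93,0],0],[[-339,-93,0],0]]' -- 2>&1 | tail -5; python3 - <<'E'
from h import *
c,s=snap("wrist","1");print(s["clock"],s["ee_pos"],s["ee_rot"],s["qd"])
E
```

```text
invalid input: not JSON, or not a number
0.15 [0.1219965  0.53608998 0.24949231] [-3.50807244e-01 -3.12167028e+00  1.65690839e-03] [ 0.00085057 -0.00162157  0.00078315  0.00057326 -0.00044629 -0.00053713]
```

View pics/wrist1.png

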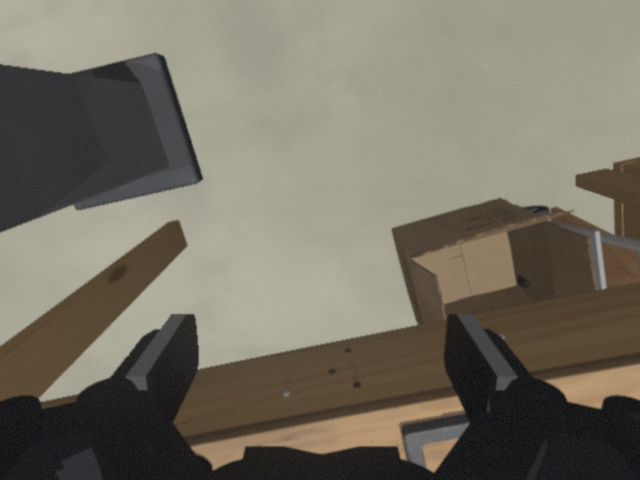

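The dash was refused. The picture shows that the view ahead of the TCP is hidden by the fingers (rows above 315), so I go further out.

```bash
python3 -m creep '[[[-50,-10,0],0],[[-104,-20,0],0],[[-158,-31,0],0],[[-212,-42,0],0],[[-266,-52,0],0],[[-320,-63,0],0],[[-374,-74,0],0],[[-427,-84,0],0],[[-427,-84,0],0],[[-427,-84,0],0]]' 2>&1 | tail -5; python3 - <<'E'
from h import *
c,s=snap("wrist","2");print(s["clock"],s["ee_pos"],s["ee_rot"],s["qd"])
E
```

```text
ee_pos: [0.5197, 0.3594, 0.2495]
ee_rot: [-0.352, -3.121, 0.001]
contact_force: [-0.8, 1.1, 0.0]
opening: 0.998
grip_force: 0.0
1.45 [0.51965453 0.35943621 0.2495231 ] [-3.51728867e-01 -3.12085035e+00  5.75893234e-04] [ 0.02261322 -0.01682745 -0.00570456  0.00058333 -0.00113185  0.00090196]
```

View pics/wrist2.png

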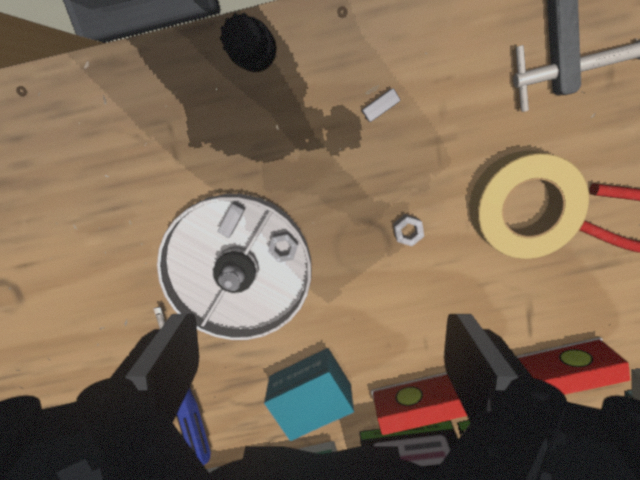

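Nut (409,231), key (381,104), dish centre around (235,266) with divider from (267,211) to (204,326), and knob (249,42). Now I refine these with contours and triangulate.

```bash
python3 - <<'E'
from h import *
V={"t":load("top0"),"w":load("wrist2")}
def blob(v,uv,r):
    im=V[v][0]["img"];x,y=uv;w=im[y-r:y+r,x-r:x+r];w=cv2.resize(w,None,fx=4,fy=4,interpolation=cv2.INTER_CUBIC)
    hsv=cv2.cvtColor(w,cv2.COLOR_BGR2HSV);sat=hsv[...,1]
    m=((sat<60)&(hsv[...,2]>90)).astype(np.uint8)
    cs=cv2.findContours(m,cv2.RETR_EXTERNAL,cv2.CHAIN_APPROX_NONE)[0];k=max(cs,key=cv2.contourArea)
    f=lambda p:(np.array(p)+.5)/4-.5+[x-r,y-r]
    return f(cv2.minAreaRect(k)[0]),f(cv2.boxPoints(cv2.minAreaRect(k))),f(cv2.minEnclosingCircle(k)[0]),f(k[:,0])
for n,a,b,z in[("nut",(285,235),(409,231),.012),("key",(286,297),(381,104),.012)]:
    A,B=blob("t",a,13),blob("w",b,24)
    i=2 if n=="nut" else 0
    print(n,A[i].round(1),B[i].round(1),"tri",tri((*V["t"],A[i]),(*V["w"],B[i])).round(4))
    for v,q in(("t",A),("w",B)):
        P=np.array([atz(*V[v],p,z)[:2] for p in q[1]]);e=np.diff(np.vstack([P,P[:1]]),axis=0)
        print(v,atz(*V[v],q[i],z).round(4),"sides mm",np.linalg.norm(e,axis=1).round(4)[:2]*1e3,"ang",np.degrees(np.arctan2(e[:2,1],e[:2,0])).round(1))
        if n=="nut":
            C=np.array([atz(*V[v],p,z)[:2] for p in q[3]]);th=np.radians(np.arange(0,180,5))
            w=[np.ptp(C@[np.cos(t),np.sin(t)]) for t in th];print("widths",dict(zip(range(0,180,5),(np.array(w)*1e3).round(1))))
# dish: white inside / rim circle
cp=lambda x,y:((x+.5)/3.6-.5+260,(y+.5)/3.6-.5+190)
t=V["t"];w=V["w"]
print("dish rim t",atz(*t,cp(410,170),.02).round(4),"w", [atz(*w,p,.02).round(4) for p in((235,266),)])
for q in((cp(318,262),cp(503,82),t),((267,211),(204,326),w)):
    a,b=atz(*q[2],q[0],.016),atz(*q[2],q[1],.016);print("div",a.round(4),b.round(4),np.degrees(np.arctan2(*(b-a)[1::-1])).round(1),((a+b)/2).round(4))
z=depth
for n,v in V.items():
    # rim points via depth: heights 15-23mm
    c,s=v;ys,xs=np.where(c["z_map"]>0);e,M=pose(c,s)
    p=cv2.undistortPoints(np.stack([xs,ys],1).astype(float)[:,None],c["K"],np.array(c["D"]))[:,0]
    P=e+(np.c_[p,np.ones(len(p))]*c["z_map"][ys,xs][:,None])@M.T
    d=np.hypot(P[:,0]-.56,P[:,1]-.272);k=(d>.055)&(d<.085)&(P[:,2]>.016)&(P[:,2]<.03)
    (cx,cy),r=cv2.minEnclosingCircle(P[k][:,:2].astype(np.float32));print(n,"rim depth",k.sum(),cx,cy,r,np.median(P[k][:,2]))
    k=(d<.03)&(P[:,2]>.036)&(P[:,2]<.06);print("stud",k.sum(),P[k].mean(0) if k.any() else 0)
    d=np.hypot(P[:,0]-.39,P[:,1]-.336);k=(d<.04)&(P[:,2]>.045);print("knobtop",k.sum(),P[k].mean(0),P[k].max(0)-P[k].min(0))
im=cv2.resize(V["w"][0]["img"][0:345,150:320],None,fx=1,fy=1)
a=cv2.resize(V["w"][0]["img"][180:345,150:320],None,fx=3.5,fy=3.5,interpolation=cv2.INTER_CUBIC);cv2.imwrite("pics/wc.png",a)
E
```

```text
nut [283.9 234.7] [409.  230.9] tri [0.568  0.4312 0.0039]
t [0.566 0.432 0.012] sides mm [27.1 25. ] ang [ -58.7 -149.2]
widths {0: np.float64(27.5), 5: np.float64(27.5), 10: np.float64(27.4), 15: np.float64(27.0), 20: np.float64(26.4), 25: np.float64(25.6), 30: np.float64(25.0), 35: np.float64(25.6), 40: np.float64(26.3), 45: np.float64(26.7), 50: np.float64(27.1), 55: np.float64(27.5), 60: np.float64(27.6), 65: np.float64(27.5), 70: np.float64(27.2), 75: np.float64(26.7), 80: np.float64(26.1), 85: np.float64(25.4), 90: np.float64(24.8), 95: np.float64(25.4), 100: np.float64(26.1), 105: np.float64(26.6), 110: np.float64(26.8), 115: np.float64(27.1), 120: np.float64(27.1), 125: np.float64(27.0), 130: np.float64(26.6), 135: np.float64(26.1), 140: np.float64(25.7), 145: np.float64(25.3), 150: np.float64(25.0), 155: np.float64(25.5), 160: np.float64(26.2), 165: np.float64(26.8), 170: np.float64(27.3), 175: np.float64(27.5)}
w [0.5659 0.4286 0.012 ] sides mm [27.7 25.2] ang [118.7  27.7]
widths {0: np.float64(28.2), 5: np.float64(28.1), 10: np.float64(27.9), 15: np.float64(27.4), 20: np
[... 876 characters left out ...]
[31.  12.9] ang [111.6  26.1]
dish rim t [0.5645 0.271  0.02  ] w [array([0.5612, 0.2705, 0.02  ])]
div [0.5178 0.3157 0.016 ] [0.611  0.2243 0.016 ] -44.4 [0.5644 0.27   0.016 ]
div [0.5195 0.3107 0.016 ] [0.6143 0.224  0.016 ] -42.5 [0.5669 0.2673 0.016 ]
t rim depth 467 0.5657876133918762 0.27102550864219666 0.06921930611133575 0.019898644956745648
stud 94 [0.5651013  0.27122666 0.04200491]
knobtop 247 [0.38928492 0.3357916  0.05789187] [0.02976512 0.02860599 0.01401623]
w rim depth 1842 0.5654327869415283 0.2688322067260742 0.07062646746635437 0.01942455511393268
stud 361 [0.56500044 0.26928522 0.04152097]
knobtop 1693 [0.39064351 0.33332692 0.0567402 ] [0.03146262 0.03006196 0.01497443]
```

View pics/wc.png

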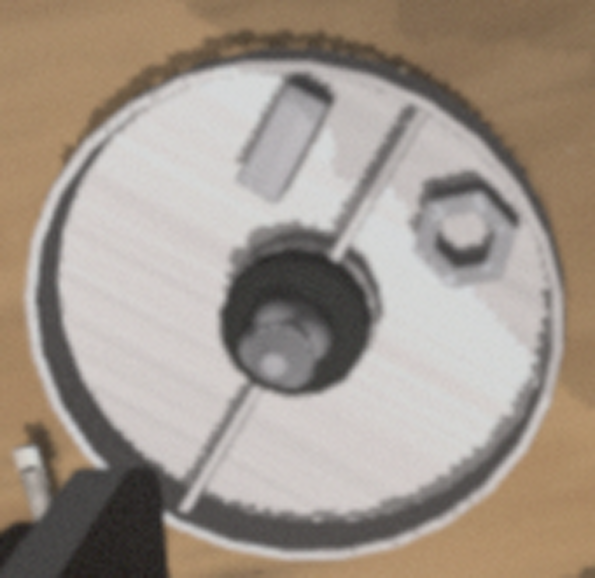

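The divider runs from (183,510) to (410,110) in this crop, the stud tip is near (270,360), and the free spots are clear. The measured heights agree with the text: rim 19.5–20 mm, knob top 57–58 mm. From averaging the views, dish centre (0.565,0.270) with yaw −43.5°, nut (0.566,0.430), key (0.455,0.425), knob (0.390,0.3345). Next: grasp the nut.

```bash
python3 -m creep '[[[-10,27,45],-6],[[-20,54,95],-13],[[-30,79,150],-13],[[-30,79,190],-13],[[-30,79,210],-13],[[-30,79,222],-13],[[-30,79,228],-13],[[-30,79,228],-13],[[-30,79,228],-13]]' 0 40; python3 -m creep '[[[0,0,0],0],[[0,0,0],0],[[0,0,0],0],[[0,0,0],0]]' 0.7 40
```

```text
clock: 2.62
ee_pos: [0.5669, 0.4302, 0.0231]
ee_rot: [-0.005, 3.14, 0.001]
contact_force: [-0.2, -0.5, 0.3]
opening: 0.503
grip_force: 0.0
clock: 3.12
ee_pos: [0.5669, 0.4301, 0.023]
ee_rot: [-0.005, 3.14, 0.001]
contact_force: [-0.6, -0.4, 5.9]
opening: 0.265
grip_force: 39.5
```

```bash
python3 -m creep '[[[0,0,-30],0],[[0,-10,-65],-5],[[-10,-50,-70],-15],[[-20,-95,-70],-25],[[-30,-138,-70],-35],[[-30,-138,-70],-46],[[-30,-138,-60],-46],[[-30,-138,-50],-46],[[-30,-138,-50],-46]]'; python3 - <<'E'
from h import *
c,s=snap("wrist","3");print(s["joint_pos"].round(2))
cv2.imwrite("pics/w3c.png",cv2.resize(c["img"][150:450,120:520],None,fx=2,fy=2))
E
```

```text
clock: 4.25
ee_pos: [0.5961, 0.2924, 0.0704]
ee_rot: [1.229, -2.889, -0.0]
contact_force: [0.1, 0.5, -0.2]
opening: 0.262
grip_force: 39.5
[ 0.33  0.54  0.    1.03  0.   -0.47]
```

View pics/w3c.png

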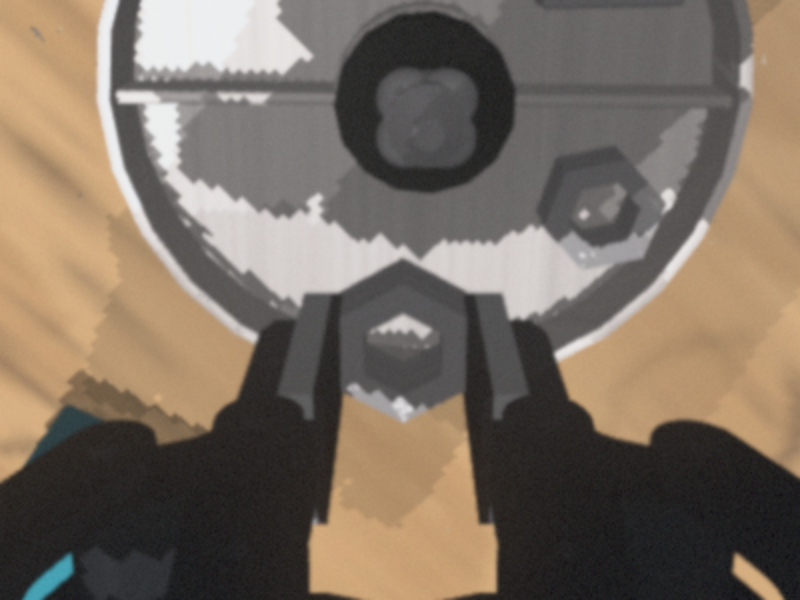

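The nut is held between the pads at crop (403,330), and the divider is level in view, so the yaw is right. The compartment below is clear and the stored nut is at (603,208). Lower it and release with a small opening.

```bash
python3 -m creep '[[[0,0,20],0],[[0,0,34],0],[[0,0,40],0],[[0,0,42],0],[[0,0,42],0]]'; python3 -m creep '[[[0,0,0],0],[[0,0,0],0],[[0,0,0],0]]' 0.26; python3 -m creep '[[[0,0,-15],0],[[0,0,-45],0],[[0,0,-90],0],[[0,0,-90],0]]'
```

```text
clock: 4.92
ee_pos: [0.5972, 0.2922, 0.0303]
ee_rot: [-1.232, 2.89, -0.0]
contact_force: [-0.4, -0.6, -0.9]
opening: 0.265
grip_force: 39.5
clock: 5.3
ee_pos: [0.5971, 0.2921, 0.0302]
ee_rot: [-1.232, 2.89, -0.0]
contact_force: [0.7, 0.3, -0.7]
opening: 0.374
grip_force: 0.0
clock: 5.8
ee_pos: [0.5989, 0.2927, 0.1251]
ee_rot: [-1.229, 2.883, -0.001]
contact_force: [0.2, -0.2, -1.2]
opening: 0.369
grip_force: 0.0
```

```bash
python3 -m creep '[[[0,40,0],-10],[[0,80,10],-20],[[1,120,20],-30],[[2,160,30],-40],[[2,195,40],-50],[[2,195,55],-60],[[2,195,75],-66],[[2,195,90],-66],[[2,195,97],-66],[[2,195,99],-66]]' 0 40;  python3 -m creep '[[[0,0,0],0],[[0,0,0],0]]'; python3 -m creep '[[[0,0,0],0],[[0,0,0],0],[[0,0,0],0],[[0,0,0],0],[[0,0,0],0]]' 0.9 40
```

```text
clock: 7.05
ee_pos: [0.455, 0.4255, 0.0208]
ee_rot: [2.606, -1.755, -0.0]
contact_force: [-0.3, -0.2, 0.3]
opening: 0.499
grip_force: 0.0
clock: 7.3
ee_pos: [0.4552, 0.4258, 0.0215]
ee_rot: [-2.606, 1.753, -0.001]
contact_force: [0.2, -0.2, 0.8]
opening: 0.499
grip_force: 0.0
clock: 7.92
ee_pos: [0.4551, 0.4258, 0.0214]
ee_rot: [-2.607, 1.752, -0.0]
contact_force: [-0.0, -1.1, 5.9]
opening: 0.13
grip_force: 40.5
```

```bash
python3 -m creep '[[[0,0,-35],0],[[20,0,-65],5],[[65,-3,-70],15],[[110,-5,-70],25],[[160,-8,-70],35],[[209,-11,-70],45],[[209,-11,-70],55],[[209,-11,-60],66],[[209,-11,-50],66],[[209,-11,-50],66]]'; python3 - <<'E'
from h import *
c,s=snap("wrist","4")
a,b=c["img"][100:400,120:520],load("wrist3")[0]
cv2.imwrite("pics/w4c.png",cv2.resize(a,None,fx=2,fy=2))
E
```

```text
clock: 9.18
ee_pos: [0.5433, 0.2362, 0.0699]
ee_rot: [1.237, -2.885, -0.0]
contact_force: [-0.1, 0.0, -0.1]
opening: 0.124
grip_force: 39.9
```

View pics/w4c.png

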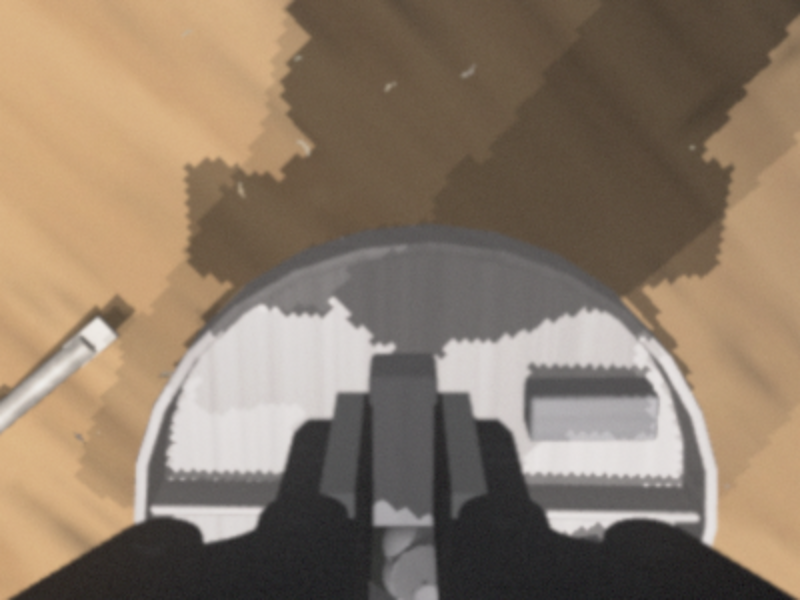

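The key is held at crop (403,440) with the stored key at (592,408) in the same compartment, and the space under it is free. Lower and release, then rise.

```bash
python3 -m creep '[[[1,0,20],0],[[1,0,36],0],[[1,0,42],0],[[1,0,44],0],[[1,0,44],0]]'; python3 -m creep '[[[0,0,0],0],[[0,0,0],0],[[0,0,0],0]]' 0.5; python3 -m creep '[[[0,0,-15],0],[[0,0,-45],0],[[0,0,-90],0],[[0,0,-90],0],[[0,0,-90],0]]'
```

```text
clock: 9.85
ee_pos: [0.5435, 0.2356, 0.0273]
ee_rot: [-1.232, 2.889, -0.0]
contact_force: [-1.0, -0.4, -0.2]
opening: 0.127
grip_force: 39.9
clock: 10.22
ee_pos: [0.5434, 0.2356, 0.0272]
ee_rot: [-1.232, 2.89, -0.0]
contact_force: [0.2, -0.6, -0.4]
opening: 0.251
grip_force: 0.0
clock: 10.85
ee_pos: [0.5432, 0.2355, 0.1175]
ee_rot: [-1.232, 2.889, -0.0]
contact_force: [-1.3, -0.1, -0.1]
opening: 0.252
grip_force: 0.0
```

```bash
python3 -m creep '[[[8,40,-10],0],[[16,85,-10],0],[[25,130,-10],0],[[35,179,-10],0],[[35,179,-10],0],[[35,179,-10],0],[[35,179,-10],0]]' -0.3 40; python3 - <<'E'
from h import *
c,s=snap("wrist","5");ys,xs=np.where(c["z_map"]>0);e,M=pose(c,s)
p=cv2.undistortPoints(np.stack([xs,ys],1).astype(float)[:,None],c["K"],np.array(c["D"]))[:,0]
P=e+(np.c_[p,np.ones(len(p))]*c["z_map"][ys,xs][:,None])@M.T
d=np.hypot(P[:,0]-.39,P[:,1]-.335);k=(d<.03)&(P[:,2]>.052)&(P[:,2]<.063)
Q=P[k];print(k.sum(),Q.mean(0),np.ptp(Q,axis=0),cv2.minEnclosingCircle(Q[:,:2].astype(np.float32)))
t=(Q.mean(0)-s["ee_pos"])@R.from_rotvec(s["ee_rot"]).as_matrix();print("tool offset mm",t*1e3)
E
```

```text
clock: 11.72
ee_pos: [0.3906, 0.3338, 0.1266]
ee_rot: [1.23, -2.89, 0.0]
contact_force: [-0.3, -0.1, -0.3]
opening: 0.652
grip_force: 0.0
2686 [0.38855983 0.33184293 0.05724062] [0.03107873 0.03020621 0.00826627] ((0.38958731293678284, 0.3326856791973114), 0.015749720856547356)
tool offset mm [ 2.79339168  0.16989866 69.36621513]
```

```bash
python3 -m creep '[[[1,0,30],0],[[1,0,55],0],[[1,0,70],0],[[1,0,76],0],[[1,0,76],0],[[1,0,76],0]]'; python3 -m creep '[[[0,0,0],0],[[0,0,0],0],[[0,0,0],0],[[0,0,0],0],[[0,0,0],0]]' 0.9 100
```

```text
clock: 12.52
ee_pos: [0.3897, 0.3337, 0.0517]
ee_rot: [-1.231, 2.889, 0.0]
contact_force: [0.1, 0.2, 0.4]
opening: 0.649
grip_force: 0.0
clock: 13.15
ee_pos: [0.3895, 0.3337, 0.0518]
ee_rot: [-1.232, 2.889, 0.0]
contact_force: [-1.7, -0.8, 7.2]
opening: 0.307
grip_force: 98.0
```

```bash
python3 -m creep '[[[0,0,-40],0],[[-10,-25,-85],0],[[-30,-68,-85],0],[[-52,-118,-85],0],[[-75,-171,-85],0],[[-75,-171,-85],0],[[-75,-171,-65],0],[[-75,-171,-65],0],[[-75,-171,-65],0]]'; python3 - <<'E'
from h import *
c,s=snap("wrist","6")
cv2.imwrite("pics/w6.png",c["img"])
snap("scene","6")
ys,xs=np.where(c["z_map"]>0);e,M=pose(c,s)
p=cv2.undistortPoints(np.stack([xs,ys],1).astype(float)[:,None],c["K"],np.array(c["D"]))[:,0]
P=e+(np.c_[p,np.ones(len(p))]*c["z_map"][ys,xs][:,None])@M.T
d=np.hypot(P[:,0]-.565,P[:,1]-.27);k=(d>.06)&(d<.075)&(P[:,2]>.017)&(P[:,2]<.023);Q=P[k][:,:2]
from scipy.optimize import least_squares
f=least_squares(lambda q:np.hypot(*(Q-q).T)-.0675,[.565,.27],loss="soft_l1",f_scale=.001);print(k.sum(),"rim fit",f.x)
Tm=R.from_rotvec(s["ee_rot"]).as_matrix();print("tool mm",(np.r_[f.x,0]-s["ee_pos"])@Tm*1e3)
T=(P-s["ee_pos"])@Tm*1e3
k=(np.hypot(T[:,0],T[:,1])<28)&(T[:,2]>22)&(T[:,2]<50);G=T[k];print("foot pts",k.sum(),G.min(0),G.max(0))
for z in range(22,50,4):
    g=G[(G[:,2]>z)&(G[:,2]<z+4)]
    if len(g)>20: print(z,len(g),"x max",g[:,0].max(),"y",np.percentile(g[:,1],[1,99]))
im=np.hstack([c["img"][60:420,140:500],load("scene6")[0]["img"][60:420,220:580]]);cv2.imwrite("pics/v6.png",im)
E
```

```text
clock: 14.28
ee_pos: [0.5642, 0.2696, 0.1167]
ee_rot: [-1.233, 2.889, 0.0]
contact_force: [-0.9, -0.6, -0.5]
opening: 0.308
grip_force: 98.8
3541 rim fit [0.56641538 0.26775346]
tool mm [ -0.19872596  -2.89138793 116.65807375]
foot pts 2170 [  5.59216364 -17.74842454  22.00198637] [19.05792735 16.82239569 49.95593726]
22 610 x max 19.015862439083293 y [-16.36660654  15.41009907]
26 350 x max 18.75140941372741 y [-16.95283489  16.40081577]
30 276 x max 18.853204358846426 y [-16.95890783  16.20721462]
34 265 x max 18.724912917249974 y [-16.9322676   15.84564366]
38 232 x max 19.020944440185918 y [-16.96747752  16.1464852 ]
42 229 x max 18.96592065386839 y [-17.09662908  16.1648107 ]
46 208 x max 19.05792735253157 y [-16.97620252  15.6736147 ]
```

View pics/v6.png

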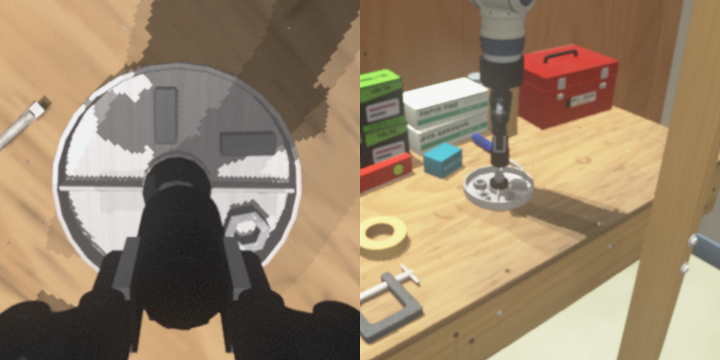

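Both parts sit in their compartments: key at (166,115) beside the stored one, with the nut side consistent. The knob hangs over the hub, about 1–2 mm off axis. I correct that and descend in stages, watching the force.

```bash
python3 -m creep '[[[-1.5,-1.5,0],0],[[-1.5,-1.5,8],0],[[-1.5,-1.5,16],0],[[-1.5,-1.5,22],0],[[-1.5,-1.5,26],0],[[-1.5,-1.5,26],0],[[-1.5,-1.5,26],0]]' - 110
```

```text
clock: 15.25
ee_pos: [0.5667, 0.2693, 0.0901]
ee_rot: [-1.232, 2.89, -0.0]
contact_force: [-0.4, -0.3, -0.8]
opening: 0.302
grip_force: 108.2
```

No contact while over the stud, so it is well centred. Now press through the click.

```bash
for i in 1; do python3 -m creep '[[[0,0,2],0],[[0,0,3],0]]'; done; python3 -m creep '[[[0,0,1],0],[[0,0,2],0]]'; python3 -m creep '[[[0,0,1],0],[[0,0,2],0]]';python3 -m creep '[[[0,0,1],0],[[0,0,2],0]]'
```

```text
clock: 15.5
ee_pos: [0.5669, 0.2692, 0.0879]
ee_rot: [-1.231, 2.889, -0.001]
contact_force: [-3.7, -1.1, 12.1]
opening: 0.304
grip_force: 109.1
clock: 15.75
ee_pos: [0.5672, 0.2694, 0.0868]
ee_rot: [-1.231, 2.888, -0.001]
contact_force: [-2.3, -0.4, 12.2]
opening: 0.305
grip_force: 109.4
clock: 16.0
ee_pos: [0.5669, 0.2693, 0.0839]
ee_rot: [-1.231, 2.889, -0.001]
contact_force: [-1.3, -0.9, 3.6]
opening: 0.305
grip_force: 109.2
clock: 16.25
ee_pos: [0.5666, 0.2691, 0.0809]
ee_rot: [1.232, -2.89, 0.0]
contact_force: [0.4, -1.2, -1.0]
opening: 0.307
grip_force: 108.9
```

Clicked: the force peaked at 12 N, then dropped to about 0. Now press into the seat.

```bash
python3 -m creep '[[[0,0,2],0],[[0,0,4],0],[[0,0,5],0],[[0,0,5],0]]'; python3 -m creep '[[[0,0,1],0],[[0,0,2],0],[[0,0,3],0],[[0,0,3],0]]';python3 -m creep '[[[0,0,1],0],[[0,0,2],0],[[0,0,2],0],[[0,0,2],0]]'
```

```text
clock: 16.75
ee_pos: [0.5666, 0.2694, 0.0759]
ee_rot: [-1.232, 2.89, 0.0]
contact_force: [-0.1, 0.5, -0.1]
opening: 0.305
grip_force: 108.6
clock: 17.25
ee_pos: [0.5668, 0.2694, 0.0735]
ee_rot: [-1.232, 2.889, 0.0]
contact_force: [-2.0, -0.1, 6.2]
opening: 0.305
grip_force: 109.3
clock: 17.75
ee_pos: [0.5669, 0.2695, 0.0727]
ee_rot: [-1.231, 2.888, 0.0]
contact_force: [-4.4, -0.1, 14.7]
opening: 0.304
grip_force: 110.8
```

```bash
python3 -m creep '[[[0,0,1],0],[[0,0,2],0],[[0,0,2],0],[[0,0,2],0]]' - 120;  python3 - <<'E'
from h import *
c,s=snap("scene","7");d,t=snap("wrist","7")
print(s["ee_pos"],s["contact_force"],s["wrist_torque"])
cv2.imwrite("pics/v7.png",np.hstack([cv2.resize(d["img"][60:340,170:470],(400,373)),cv2.resize(c["img"][170:290,310:440],(400,373),interpolation=cv2.INTER_CUBIC)]))
E
```

```text
clock: 18.25
ee_pos: [0.567, 0.2696, 0.0724]
ee_rot: [-1.231, 2.886, -0.0]
contact_force: [-8.7, -3.0, 28.5]
opening: 0.305
grip_force: 117.8
[0.56700361 0.26957235 0.0723751 ] [-8.66895196 -2.99520772 28.45955074] [-0.42745448  2.07991277 -0.00415808]
```

View pics/v7.png

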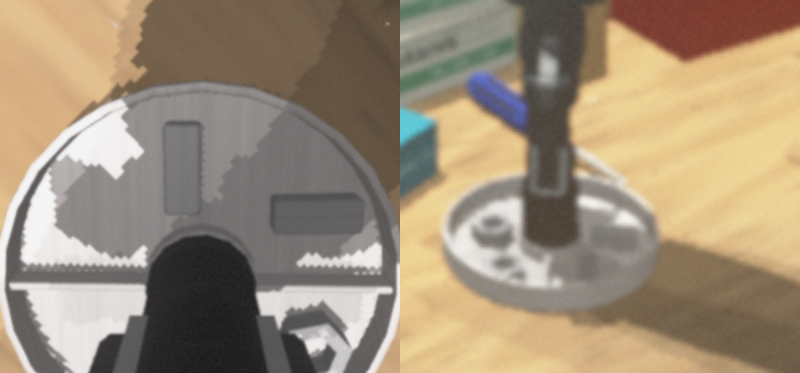

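The knob is seated on the hub at (200,300) in the left crop, with parts in place. The force rises steeply at a lower edge of about 21 mm, which fits the stud tip meeting the 25 mm deep socket. There is −8.7 N sideways, so I relieve that to rule out a jam.

```bash
python3 -m creep '[[[0.5,0.5,0],0],[[1,1,0],0],[[1,1,0],0],[[1,1,0],0]]'; python3 -m creep '[[[0.5,0.5,0],0],[[1,1,0],0],[[1,1,0],0],[[1,1,0],0],[[1,1,0],0]]'
```

```text
clock: 18.85
ee_pos: [0.5668, 0.2695, 0.0724]
ee_rot: [-1.23, 2.885, -0.001]
contact_force: [-3.6, -2.2, 26.0]
opening: 0.301
grip_force: 117.8
clock: 19.48
ee_pos: [0.5665, 0.2695, 0.0725]
ee_rot: [-1.228, 2.883, -0.003]
contact_force: [0.6, -1.6, 22.4]
opening: 0.308
grip_force: 117.7
```

The height is unchanged with the side load gone, so this is a true axial stop. A little more push, hold, and hand in.

```bash
python3 -m creep '[[[0,0,0.5],0],[[0,0,0.8],0],[[0,0,0.8],0],[[0,0,0.8],0],[[0,0,0.8],0],[[0,0,0.8],0],[[0,0,0.8],0],[[0,0,0.8],0]]' && python3 -c "
from workcell import hand_in
print(hand_in())"
```

```text
clock: 20.48
ee_pos: [0.5666, 0.2696, 0.0724]
ee_rot: [-1.228, 2.882, -0.003]
contact_force: [-0.7, -3.1, 27.7]
opening: 0.305
grip_force: 117.8
the job is handed in; nothing more can be done
None
```

I handed the job in at 20.5 s: the nut and key are in their matching compartments, and the knob clicked onto the stud and is held down with about 28 N, with the seat pressed an estimated 2.5–3.4 mm, where the knob met a hard stop (probably the stud tip).

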